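Put a reagent bottle away in the bench cupboard's door rack and latch the door

TASK

Pull the small wooden reagent cupboard's door open by its handle, through the roller catch that holds it, and stand the short glass bottle from the bench upright in the empty pocket of the rack on the inside of the door, setting it down rather than dropping it. Then push the door shut until the catch snaps and holds it, feeling for the snap: do not slam the door or force it hard against the cupboard. Leave everything else where it is, the jar in the other pocket included.

Things in the scene. Friction and masses are not known exactly. Their poses are not given: they have to be found in the camera images.
- cupboard: Fixed wooden bench cupboard, 220 deep, 232 wide, 240 mm high, on the robot's left, its front turned to the middle of the bench. Origin: centre of its underside. x points from front to back, y to the hinge side (the side near the robot), z up. A twin-roller catch sits under its roof near the door's free edge; its depth differs by 1 mm either way from cupboard to cupboard and is not given.
- door: Wooden door, 16 mm thick, from 3 to 237 mm above the bench. Origin: on the hinge axis, at bench height, in the plane of the inner face. x points inwards (as the cupboard's x when shut); the panel runs from the hinge to y = -229 mm. Opens clockwise seen from above, to 1.75 rad, and stays where it is left (light friction); about 0.9 kg. Starts shut on the catch.
- strike (a point): Steel arrow head on the door's inner face that rides between the catch's sprung rollers, 205 mm from the hinge, 206 mm up. Pulling the door out of the catch or pushing it in takes 14 to 22 N at the handle. In closing, the rollers meet the head 4 to 5 mm (at the handle) before home; 2 mm before home it passes and the door is drawn in. Not passed, it comes back out by 4 mm or more. Axes as the door's.
- hinge (a point): Point on the door's upright hinge axis at the height of the handle bar; axes as the door's. Home is where the door starts: its free edge about 1.7 mm clear of the cupboard's side edge. A sprung rubber buffer cushions the last 2 mm before home; 1 to 2 mm (at the handle) beyond home the panel meets the cupboard's wood.
- handle (a point): Middle of the bar of the door's steel handle: a level round bar, 10 mm thick, 100 mm long between two posts, parallel to the door's face; its axis is 40 mm in front of the outer face (35 mm free behind the bar), 150 mm from the hinge along the door, 207 mm above the bench. Axes as the door's.
- pocket (a point): Floor centre of the empty pocket of the steel rack on the door's inner face: 80 mm above the bench, 47 mm in from the inner face, 150 mm from the hinge. The pocket is 70 mm wide along the door and 70 mm deep, between rails of 4 mm wire up to 54 mm above its floor. Reached from above when the door is open. Axes as the door's.
- bottle_mid (a point): Centre, half-way up, of the short glass bottle to put away: 118 mm high, body 56 mm across, a paper label, a shoulder and a grey screw cap 40 mm across that fills its top 28 mm; upright on the bench, on the robot's right. z up along the bottle. About 0.22 kg.
- bottle: The same bottle; origin at the centre of its underside.
- jar: Squat amber jar, 52 mm across and 72 mm high, standing loose in the rack's other pocket, 76 mm from the hinge axis. It stays there. Origin: centre of its underside.
- beaker: Glass beaker, 68 mm across, 90 mm high, on the bench. Not to be moved. Origin: centre of its underside.
- flask: Conical glass flask, 74 mm across its foot, 110 mm high, on the bench. Not to be moved. Origin: centre of its underside.
- tipbox: Pipette tip box, 85 x 120 x 65 mm, on the bench. Not to be moved. Origin: centre of its underside.
- tuberack: Rack of small tubes, 75 x 200 x 43 mm, on the bench. Not to be moved. Origin: centre of its underside.
- dishes: Stack of clear dishes, 89 mm across, 46 mm high, on the bench. Not to be moved. Origin: centre of its underside.

How it is judged:
By the outcome, as a careful person would: the job done as asked, in the order asked, and still so for the second after the job is handed in, with the robot touching nothing.
It also fails if it takes over 72 s, if anything falls off the work surface, if the arm or the gripper's body presses on something with over 40 N, if the wrist force passes 120 N, or if a joint passes its speed limit or range.

ROBOT

A 6-joint arm with a two-finger parallel gripper is mounted at the origin on the work surface. World frame = base frame: x ahead of the robot, y to its left, z up, the work surface at z = 0. Lengths are in mm, angles in rad, forces in N, time in s.
With the tool pointing down it reaches from about 250 to 775 mm from the base axis. Payload 4 kg.
Tool frame: the origin (TCP) lies midway between the tips of the shut fingers; the grasp point (between the pads) lies 19 mm behind it (ctrl.tcp_to_grasp is the distance from the TCP to the grasp point, in mm); z points along the fingers, y is the direction in which the jaws open and shut (so a half turn about z gives the same grasp; the last joint's range is limited). The gripper opens to 94 mm and grips with 3 to 60 N. Pads are 16 mm wide; open, the fingers measure 119 mm over their backs; the gripper's body (75 mm by 177 mm) begins 78 mm behind the grasp point.
Start: joints at [-1.267, 0.087, 1.371, -0, 1.684, -0.103], TCP at [217.619, -505.136, 205.506] pointing down, gripper open.
Joint ranges: [-3.1, 3.1], [-0.76, 2.03], [0.27, 2.55], [-1.08, 4.22], [0.17, 2.65], [-2.57, 2.57]. Speed limits (rad/s): [2.79, 2.79, 3.14, 3.14, 3.14, 3.14].

INTERFACE

Orientations are given as [roll, pitch, yaw] about the fixed x, y, z axes, in that order (R = Rz(yaw) Ry(pitch) Rx(roll)).
In Python, from rig import ctrl gives the robot as it stands.
- The arm moves only by the shell command python3 -m crank 'ROWS' [FORCE]. ROWS is JSON, a list of rows, each a list of 7 numbers: the closure in counts, from 0 (fully open) to 255 (shut), then the shift along the tool's x, y, z in cm, then the turn, a rotation vector about the tool's x, y, z in rad. In form: [[hand, dx, dy, dz, wx, wy, wz], ...]. A call has 1 to 12 rows; each row shifts and turns the pose as measured when the row begins, along the tool's axes as they then stand; what a row does not reach is not made up. A row lasts 1/12 s, in which the tool goes at most 41.7 mm and 7.16 degrees, less where a joint would pass 70% of its speed; a pose out of reach is approached as far as the arm can. A call is refused whole if a number of a shift passes 4.17 or a number of a turn 0.125, either way. A call with a gripper value outside its range is refused whole. The fingers move at their own pace and stop on an object; FORCE is the grip in N (left out, the last holds). Time passes only in rows, so rows that do not move let the fingers close. It gives the time, the measured TCP pose, the force and the opening at its end, in the units of the state.
- ctrl.state(): the state, without advancing time (a new reading comes with each control period).
- ctrl.read_camera(name): name is "side" or "top"; returns (picture, depth): 480x640x3 uint8, blue, green, red; 480x640 float32, mm along the optical axis (not along the pixel's ray), 0 where there is no reading.
- ctrl.calibration(name): a dict with "fx", "fy", "cx", "cy" (pixels), "view" (4x4, takes a point from world to camera coordinates). Camera axes: x right, y up, looking along -z (the intrinsics and any distortion apply to the point x, -y, -z); pixel columns grow to the right and rows downward; lengths in mm; the calibration is good to about 2 mm. A picture is of the moment at which its call begins. calibration takes no time and is no camera call.
- ctrl.close_job(): hands the job in, once; it reports no verdict.
The state is a dict: "t": time; "q": joint angles; "joint_velocities": joint speeds; "tau": joint torques, N m; "tcp_pos": TCP position; "orientation": TCP orientation; "ft_force": force on the tool from outside, world axes, zero at the start; "moment": the same for the moment, N m; "finger_gap": finger opening in mm.
Only numpy, scipy, OpenCV 4.12 (cv2) and the standard library are available. Lean on these libraries where they do the work, as an engineer would, in place of code of your own. Each camera call takes 0.05 s, during which the arm holds its last target. There are 200 camera calls.

## Working session

There is one attempt and no reset: what is moved stays moved. The work goes in short steps, Python scripts to look and compute and a shell command to move; the robot and the scene stay as the last step left them, time stands still between calls to the robot, and variables do not carry over. Pictures are saved under pics/ and viewed, about 8 in all and at most 12, crops included, and the job is handed in when it is done.

```bash
ls; mkdir -p pics
python3 - <<'E'
from rig import ctrl
import cv2,numpy as np
s=ctrl.state();print(s)
for n in("side","top"):
    p,d=ctrl.read_camera(n);cv2.imwrite(f"pics/{n}0.png",p);np.save(f"pics/{n}0.npy",d);c=ctrl.calibration(n);print(n,c)
E
```

```text
pics
{'t': 0.0, 'q': array([-1.26709503e+00,  8.79242112e-02,  1.37219803e+00, -1.85008945e-05,
        1.68356284e+00, -1.03098128e-01]), 'joint_velocities': array([-0.00032078,  0.00052064,  0.0010469 ,  0.00040516, -0.00130763,
        0.00061338]), 'tau': array([ 9.34532763e-04, -3.40181744e+01, -3.02422500e+01,  7.15667009e-02,
        3.29868088e-02, -1.50008509e-04]), 'tcp_pos': array([ 217.45398295, -504.62061573,  204.3494979 ]), 'orientation': array([-3.13950944e+00, -1.97054099e-04,  4.06797160e-01]), 'ft_force': array([ 0.0365481 , -0.03505606,  0.69099816]), 'moment': array([ 0.0160737 , -0.01253341,  0.00651611]), 'finger_gap': 94.00261021448499}
side {'fx': 462.19855023094254, 'fy': 462.19855023094254, 'cx': 316.6954554070065, 'cy': 237.02568509333244, 'view': array([[ 7.39404834e-01,  6.73250885e-01, -3.70639932e-03,
        -4.36479705e+02],
       [-5.64684185e-01,  6.23149338e-01,  5.41125378e-01,
         2.40343449e+02],
       [ 3.66622780e-01, -3.98017775e-01,  8.40933760e-01,
        -1.45912548e+03],
       [ 0.00000000e+00,  0.00000000e+00,  0.00000000e+00,
         1.00000000e+00]])}
top {'fx': 497.8064999419431, 'fy': 497.8064999419431, 'cx': 317.435861728615, 'cy': 241.91993795013406, 'view': array([[-2.89866670e-02, -9.99294892e-01, -2.38640363e-02,
         5.50969841e+01],
       [ 9.95192550e-01, -3.10855688e-02,  9.28734367e-02,
        -5.74588345e+02],
       [-9.35497781e-02, -2.10572197e-02,  9.95391899e-01,
        -1.28247812e+03],
       [ 0.00000000e+00,  0.00000000e+00,  0.00000000e+00,
         1.00000000e+00]])}
```

View pics/side0.png

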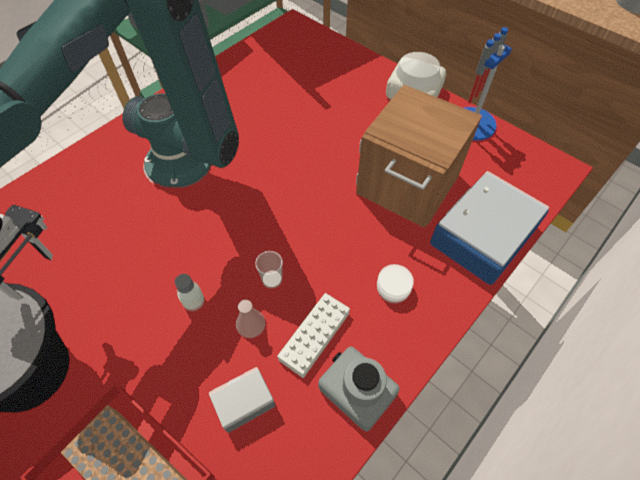

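View pics/top0.png

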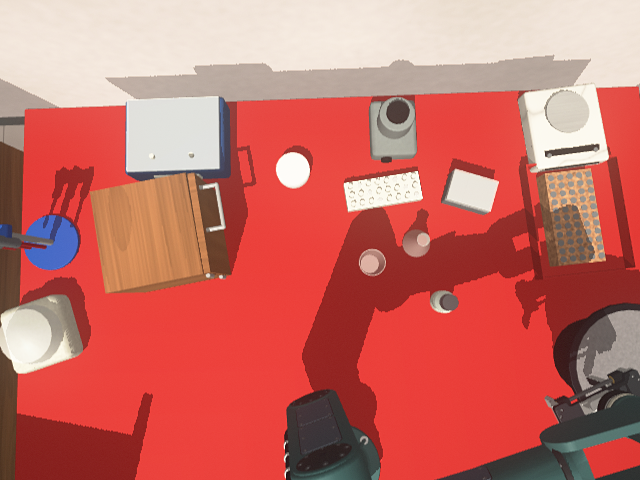

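```bash
cat > h.py <<'E'
import numpy as np,cv2
from rig import ctrl
def cloud(n,d):
    c=ctrl.calibration(n);v,u=np.mgrid[:480,:640]
    P=np.stack([(u-c['cx'])/c['fx']*d,-(v-c['cy'])/c['fy']*d,-d],-1)
    V=c['view'];W=(P-V[:3,3])@V[:3,:3];W[d<=0]=np.nan;return W
def ray(n,u,v):
    c=ctrl.calibration(n);V=c['view'];r=np.array([(u-c['cx'])/c['fx'],-(v-c['cy'])/c['fy'],-1.])@V[:3,:3]
    return -V[:3,:3].T@V[:3,3],r/np.linalg.norm(r)
def onplane(n,u,v,z):
    o,r=ray(n,u,v);return o+r*(z-o[2])/r[2]
def tri(a,b):
    (o,r),(p,s)=ray("side",*a),ray("top",*b)
    k=np.linalg.lstsq(np.c_[r,-s],p-o,rcond=None)[0];A=o+k[0]*r;B=p+k[1]*s
    return (A+B)/2,np.linalg.norm(A-B)
def proj(n,w):
    c=ctrl.calibration(n);p=c['view'][:3,:3]@w+c['view'][:3,3];return c['cx']-c['fx']*p[0]/p[2],c['cy']+c['fy']*p[1]/p[2]
def grab(n,tag):
    p,d=ctrl.read_camera(n);cv2.imwrite(f"pics/{n}{tag}.png",p);np.save(f"pics/{n}{tag}.npy",d);return p,d
E
python3 - <<'E'
from h import *
for n,roi,cap in(("top",(85,165,235,300),(430,285,465,318)),("side",(350,80,485,225),(165,265,215,315))):
    p=cv2.imread(f"pics/{n}0.png");W=cloud(n,np.load(f"pics/{n}0.npy"))
    hsv=cv2.cvtColor(p,cv2.COLOR_BGR2HSV)
    m=np.zeros((480,640),bool);m[roi[1]:roi[3],roi[0]:roi[2]]=1
    z=W[...,2]
    r=m&(z>228)&(z<252)&(hsv[...,1]>60)
    print(n,"roof z",np.median(z[r]),r.sum());R=cv2.minAreaRect(W[r][:,:2].astype(np.float32));print(R,cv2.boxPoints(R).round(1).tolist())
    b=m&(z>185)&(z<222)&(hsv[...,1]<60)
    print("bar",b.sum());Q=W[b];print(np.c_[np.argwhere(b)[:,::-1],Q.round(0)][::6].astype(int).tolist())
    k=np.zeros((480,640),bool);k[cap[1]:cap[3],cap[0]:cap[2]]=1;k&=z>15
    Q=W[k];print("bottle",k.sum(),Q.min(0),Q.max(0),"top",np.median(Q[Q[:,2]>108],0),(Q[:,2]>108).sum(), [np.mean(np.argwhere(k&(z>108)),0)[::-1]])
E
python3 -c "
import cv2
a=cv2.imread('pics/top0.png')[155:305,80:260];b=cv2.imread('pics/side0.png')[80:230,340:490]
cv2.imwrite('pics/crop0.png',cv2.hconcat([cv2.resize(a,None,fx=2.4,fy=2.4,interpolation=2),cv2.resize(b,None,fx=2.4,fy=2.4,interpolation=2)]))"
```

```text
top roof z 238.7493580272474 11011
((593.0673828125, 407.0224609375), (233.85633850097656, 240.23313903808594), 9.250120162963867) [[458.3999938964844, 506.79998779296875], [497.0, 269.70001220703125], [727.7999877929688, 307.29998779296875], [689.2000122070312, 544.4000244140625]]
bar 333
[[196, 174, 723, 307, 219], [213, 183, 702, 270, 211], [206, 184, 701, 286, 209], [212, 184, 700, 272, 211], [218, 184, 700, 259, 209], [204, 185, 697, 290, 214], [210, 185, 698, 277, 210], [216, 185, 697, 263, 210], [202, 186, 696, 295, 212], [208, 186, 696, 282, 210], [214, 186, 696, 269, 206], [200, 187, 694, 300, 210], [206, 187, 693, 286, 210], [216, 187, 692, 263, 213], [202, 188, 692, 296, 207], [218, 188, 691, 259, 209], [217, 190, 685, 260, 215], [219, 191, 683, 256, 210], [217, 193, 678, 260, 213], [219, 194, 677, 257, 209], [218, 196, 672, 259, 207], [220, 197, 670, 255, 207], [219, 199, 665, 257, 209], [217, 201, 660, 262, 208], [220, 202, 658, 254, 210], [218, 204, 653, 259, 209], [220, 205, 651, 254, 210], [218, 207, 646, 259, 210], [220, 208, 644, 255, 210], [222, 209, 642, 250, 208]
[... 1842 characters left out ...]
425, 179, 685, 302, 193], [403, 180, 652, 250, 209], [409, 180, 665, 256, 215], [429, 180, 700, 293, 210], [410, 181, 669, 256, 214], [428, 181, 700, 288, 210], [412, 182, 673, 259, 210], [426, 182, 700, 280, 213], [412, 183, 676, 254, 213], [423, 183, 694, 276, 208], [412, 184, 676, 255, 209], [418, 184, 688, 264, 210], [413, 185, 679, 256, 206], [419, 185, 690, 265, 208], [425, 185, 702, 273, 210], [419, 186, 693, 260, 210], [425, 186, 704, 271, 210], [423, 187, 703, 263, 212], [422, 189, 703, 260, 207]]
bottle 717 [ 392.44093037 -308.13717166   15.28462749] [ 443.33657466 -253.66004902  122.50029413] top [ 415.66728293 -280.50802899  117.2062408 ] 226 [array([182.53097345, 281.59292035])]
```

View pics/crop0.png

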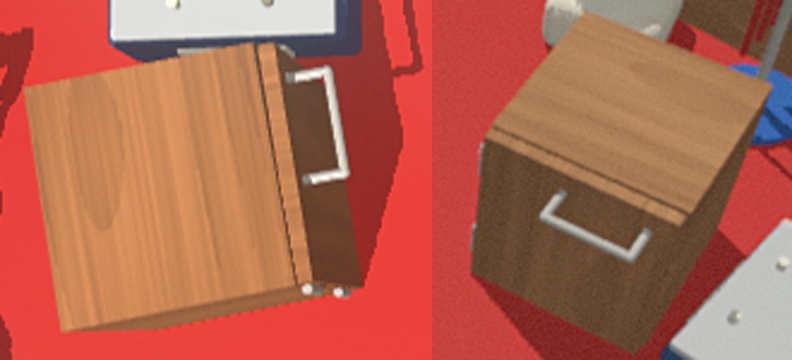

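```bash
python3 -m crank '[[174,0,0,-3,0,0,0],[174,0,0,-3,0,0,0],[174,0,0,-3,0,0,0],[174,2.9,-2.2,0,0,0,0],[174,2.9,-2.2,0,0,0,0],[174,2.9,-2.2,0,0,0,0],[174,2.9,-2.2,0,0,0,0],[174,2.9,-2.2,0,0,0,0],[174,2.9,-2.2,0,0,0,0],[174,2.9,-2.2,0,0,0,0],[174,2.9,-2.2,0,0,0,0],[174,2.9,-2.2,0,0,0,0]]' 20
```

```text
t: 1.1
tcp_pos: [381.1, -212.2, 290.9]
orientation: [-3.121, 0.0, 0.391]
ft_force: [0.5, 0.2, -0.1]
finger_gap: 29.9
```

```bash
python3 -m crank '[[174,2.9,-2.2,0,0,0,0],[174,2.9,-2.2,0,0,0,0],[174,2.9,-2.2,0,0,0,0],[174,2.9,-2.2,0,0,0,0],[174,2.9,-2.2,0,0,0,0],[174,2.9,-2.2,0,0,0,0],[174,2.9,-2.2,0,0,0,0],[174,2.9,-2.2,0,0,0,0],[174,2.9,-2.2,0,0,0,0],[174,2.9,-2.2,0,0,0,0],[174,2.9,-2.2,0,0,0,0],[174,2.9,-2.2,0,0,0,0]]' 20
```

```text
t: 2.1
tcp_pos: [606.5, 187.3, 289.9]
orientation: [-3.119, 0.008, 0.392]
ft_force: [1.2, -0.9, 0.4]
finger_gap: 30.1
```

```bash
python3 -m crank '[[174,0,0,0,0,0,-0.12],[174,0,0,0,0,0,-0.12],[174,0,0,0,0,0,-0.12],[174,0,0,0,0,0,-0.12],[174,0,0,0,0,0,-0.12],[174,0,0,0,0,0,-0.12],[174,0,0,0,0,0,-0.12],[174,0,0,0,0,0,-0.12],[174,0,0,0,0,0,-0.12],[174,0,0,0,0,0,-0.12],[174,0,0,0,0,0,-0.12],[174,0,0,0,0,0,-0.12]]' 20
```

```text
t: 3.1
tcp_pos: [606.7, 197.8, 271.3]
orientation: [-3.104, -0.028, 1.893]
ft_force: [-0.6, 0.4, -0.6]
finger_gap: 30.2
```

```bash
python3 -m crank '[[174,0,0,0,0,0,-0.12],[174,0,0,0,0,0,-0.12],[174,0,0,0,0,0,-0.12],[174,0,0,0,0,0,-0.12],[174,0,0,0,0,0,-0.12],[174,0,0,0,0,0,-0.12],[174,0,0,0,0,0,-0.12],[174,0,0,0,0,0,-0.12],[174,0,0,0,0,0,-0.12],[174,0,0,0,0,0,-0.12],[174,0,0,0,0,0,-0.12],[174,0,0,0,0,0,-0.12]]' 20; python3 -c "
from rig import ctrl
s=ctrl.state();print(s['q'],s['ft_force'])"
```

```text
t: 4.1
tcp_pos: [604.2, 197.2, 260.3]
orientation: [3.116, -0.059, -2.889]
ft_force: [-0.5, -0.8, 0.0]
finger_gap: 30.3
[ 0.21342202  0.32722976  0.98116342  0.02464826  1.89264986 -1.60201954] [-0.51718714 -0.79024064  0.00294228]
```

```bash
cat >> h.py <<'E'
from scipy.spatial.transform import Rotation as Ro
def to(p,yaw,msg=""):
    s=ctrl.state();R=Ro.from_euler('xyz',s['orientation']);T=Ro.from_euler('xyz',[np.pi,0,yaw])
    print(msg,"t",s['t'].__round__(2),"pos",s['tcp_pos'].round(1),"rpy",s['orientation'].round(3),"F",s['ft_force'].round(1),"gap",round(s['finger_gap'],1))
    print("  shift cm",(R.inv().apply(np.array(p)-s['tcp_pos'])/10).round(2),"rot",(R.inv()*T).as_rotvec().round(3))
E
python3 -c "
from h import *
to([651,254.5,265],-2.978)
# bar centreline check from both views: rays at z=212 top surface
p=cv2.imread('pics/top0.png')
for (u,v) in [(216.5,186),(222.5,226)]: print(onplane('top',u,v,210))
for (u,v) in [(391,167),(427,186.5)]: print(onplane('side',u,v,209))
print(tri((389,167),(222.5,228)),tri((424,187),(216.5,185)))
"
```

```text
t 4.1 pos [604.2 197.2 260.3] rpy [ 3.116 -0.059 -2.889] F [-0.5 -0.8  0. ] gap 30.3
  shift cm [-5.92  4.39 -0.71] rot [ 0.023 -0.06   0.088]
[695.08072436 262.0789065  210.        ]
[602.02569223 249.26725101 210.        ]
[604.44915741 264.27710718 209.        ]
[708.13929131 273.18468411 209.        ]
(array([600.38941694, 251.94861658, 214.85470452]), np.float64(9.959379355411691)) (array([700.79862172, 265.36105562, 206.95134155]), np.float64(7.211963734653582))
```

```bash
python3 -m crank '[[174,-2.9,2.2,0,0.012,-0.03,0.044],[174,-2.9,2.2,-0.5,0.012,-0.03,0.044],[174,0,0,0,0,0,0]]'; python3 -c "
from h import *
to([651,254.5,188],-2.978)
grab('top','1');p,d=grab('side','1')
cv2.imwrite('pics/c1.png',cv2.resize(p[60:240,330:500],None,fx=3,fy=3,interpolation=2))"
```

```text
t: 4.35
tcp_pos: [651.1, 252.7, 259.6]
orientation: [-3.139, -0.004, -2.979]
ft_force: [-0.1, 0.0, 0.1]
finger_gap: 29.4
 t 4.35 pos [651.1 252.7 259.6] rpy [-3.139 -0.004 -2.979] F [-0.1  0.   0.1] gap 29.4
  shift cm [-0.05  0.2   7.16] rot [-0.003 -0.004 -0.001]
```

View pics/c1.png

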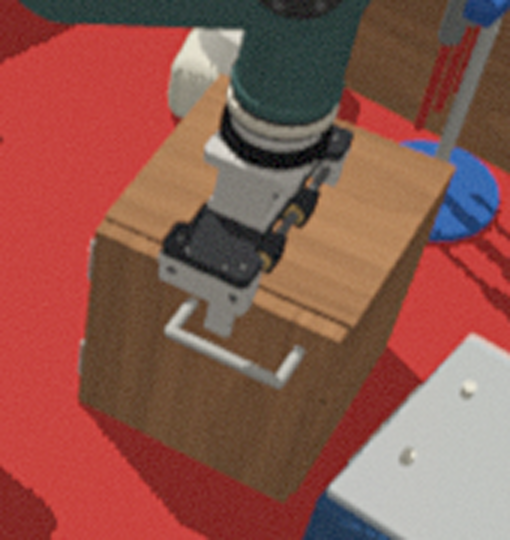

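```bash
python3 -m crank '[[174,0,0.05,1.8,0,0,0],[174,0,0.05,1.8,0,0,0],[174,0,0.05,1.8,0,0,0],[174,0,0,1.6,0,0,0],[174,0,0,0,0,0,0]]'; python3 -c "
from h import *
to([651,254.5,188],-2.978)"
```

```text
t: 4.87
tcp_pos: [647.4, 245.7, 189.7]
orientation: [-3.136, -0.007, -2.982]
ft_force: [-0.5, 2.9, -2.3]
finger_gap: 29.8
 t 4.87 pos [647.4 245.7 189.7] rpy [-3.136 -0.007 -2.982] F [-0.5  2.9 -2.3] gap 29.8
  shift cm [-0.5   0.82  0.16] rot [-0.006 -0.007 -0.004]
```

```bash
python3 -m crank '[[174,-0.4,0.6,0.1,0,0,0],[174,0,0,0,0,0,0]]'; python3 -m crank '[[190,0,0,0,0,0,0],[210,0,0,0,0,0,0],[230,0,0,0,0,0,0],[255,0,0,0,0,0,0],[255,0,0,0,0,0,0],[255,0,0,0,0,0,0],[255,0,0,0,0,0,0]]' 20; python3 -c "
from h import *
to([651,254.5,188],-2.978)"
```

```text
t: 5.03
tcp_pos: [649.5, 250.7, 188.9]
orientation: [-3.135, -0.009, -2.983]
ft_force: [-0.2, 0.2, 0.1]
finger_gap: 29.7
t: 5.62
tcp_pos: [649.3, 256.3, 191.3]
orientation: [3.138, -0.006, -2.978]
ft_force: [-0.7, 1.6, -3.2]
finger_gap: 9.2
 t 5.62 pos [649.3 256.3 191.3] rpy [ 3.138 -0.006 -2.978] F [-0.7  1.6 -3.2] gap 9.2
  shift cm [-0.14 -0.21  0.33] rot [ 0.003 -0.006 -0.   ]
```

```bash
python3 -m crank '[[255,0,0,0,0,0,0],[255,0.11,-0.3,0,0,0,0.02],[255,0.17,-0.44,0,0,0,0.03],[255,0.17,-0.44,0,0,0,0.03],[255,0.17,-0.44,0,0,0,0.03]]' 45; python3 -c "
from h import *
to([651,254.5,191],-2.978)"
```

```text
t: 6.03
tcp_pos: [649.4, 256.4, 191.3]
orientation: [3.106, 0.011, -3.078]
ft_force: [6.2, 10.6, -4.9]
finger_gap: 8.6
 t 6.03 pos [649.4 256.4 191.3] rpy [ 3.106  0.011 -3.078] F [ 6.2 10.6 -4.9] gap 8.6
  shift cm [-0.14 -0.21  0.03] rot [ 0.035  0.012 -0.1  ]
```

```bash
python3 -m crank '[[255,-0.1,-0.9,0,0,0,-0.04],[255,-0.1,-1.1,0,0,0,0]]' 45; python3 -c "
from h import *
to([651,254.5,191],-2.978)"
```

```text
t: 6.2
tcp_pos: [648.1, 250.8, 191.2]
orientation: [3.083, 0.007, -3.023]
ft_force: [-12.5, 3.1, 3.5]
finger_gap: 8.5
 t 6.2 pos [648.1 250.8 191.2] rpy [ 3.083  0.007 -3.023] F [-12.5   3.1   3.5] gap 8.5
  shift cm [-0.33  0.33  0.05] rot [ 0.059  0.009 -0.045]
```

```bash
python3 -m crank '[[255,0.3,-0.8,0,0.03,0,0.03],[255,0.5,-1.2,0,0.03,0,0.07],[255,0.5,-1.2,0,0,0,0.07],[255,0.5,-1.2,0,0,0,0.07]]' 45
cat >> h.py <<'E'
Hg=np.array([494.2,287.6])
def door(y0=-2.978,r0=np.array([155.1,-31.3])):
    s=ctrl.state();v=s['tcp_pos'][:2]-Hg;a0=np.arctan2(*r0[::-1]);th=a0-np.arctan2(v[1],v[0])
    yaw=y0-th;yaw=(yaw+np.pi)%(2*np.pi)-np.pi
    print("theta",th.round(3),"radius",np.hypot(*v).round(1),"of",np.hypot(*r0).round(1))
    to([*s['tcp_pos'][:2],191],yaw)
E
python3 -c "
from h import *
door()"
```

```text
t: 6.53
tcp_pos: [631.4, 209.0, 191.3]
orientation: [3.138, 0.007, 3.012]
ft_force: [-0.9, 3.5, -2.4]
finger_gap: 8.7
theta 0.321 radius 158.1 of 158.2
 t 6.53 pos [631.4 209.  191.3] rpy [3.138 0.007 3.012] F [-0.9  3.5 -2.4] gap 8.7
  shift cm [ 0.   -0.    0.03] rot [0.004 0.007 0.028]
```

```bash
python3 -m crank '[[255,0.5,-1.2,0,0,0,0.08],[255,0.5,-1.2,0,0,0,0.08],[255,0.5,-1.2,0,0,0,0.075],[255,0.5,-1.2,0,0,0,0.08],[255,0.5,-1.2,0,0,0,0.08],[255,0.5,-1.2,0,0,0,0.08]]' 45; python3 -c "
from h import *
door()"
```

```text
t: 7.03
tcp_pos: [576.9, 153.5, 191.3]
orientation: [3.125, -0.003, 2.51]
ft_force: [-0.1, 4.8, -2.2]
finger_gap: 8.5
theta 0.819 radius 157.5 of 158.2
 t 7.03 pos [576.9 153.5 191.3] rpy [ 3.125e+00 -3.000e-03  2.510e+00] F [-0.1  4.8 -2.2] gap 8.5
  shift cm [-0.   -0.    0.03] rot [ 0.016 -0.003  0.024]
```

```bash
python3 -m crank '[[255,0.5,-1.2,0,0.01,0,0.085],[255,0.5,-1.2,0,0,0,0.085],[255,0.5,-1.2,0,0,0,0.08],[255,0.5,-1.2,0,0,0,0.08],[255,0.5,-1.2,0,0,0,0.08],[255,0.5,-1.2,0,0,0,0.08],[255,0.5,-1.2,0,0,0,0.08],[255,0.5,-1.2,0,0,0,0.08],[255,0.5,-1.2,0,0,0,0.08]]' 45; python3 -c "
from h import *
door()"
```

```text
t: 7.78
tcp_pos: [461.0, 133.9, 191.2]
orientation: [3.129, -0.021, 1.734]
ft_force: [1.8, 4.2, -3.5]
finger_gap: 8.5
theta 1.585 radius 157.3 of 158.2
 t 7.78 pos [461.  133.9 191.2] rpy [ 3.129 -0.021  1.734] F [ 1.8  4.2 -3.5] gap 8.5
  shift cm [-0.   -0.    0.02] rot [ 0.013 -0.021  0.014]
```

```bash
python3 -m crank '[[255,0,0,0,0,0,0],[230,0,0,0,0,0,0],[190,0,0,0,0,0,0],[174,0,0,0,0,0,0],[174,0,0,0,0,0,0]]'; python3 -c "
from h import *
door()"
```

```text
t: 8.2
tcp_pos: [460.9, 132.7, 193.7]
orientation: [3.124, -0.019, 1.735]
ft_force: [0.2, -0.4, 0.1]
finger_gap: 26.1
theta 1.584 radius 158.4 of 158.2
 t 8.2 pos [460.9 132.7 193.7] rpy [ 3.124 -0.019  1.735] F [ 0.2 -0.4  0.1] gap 26.1
  shift cm [-0.01 -0.    0.27] rot [ 0.018 -0.02   0.013]
```

```bash
python3 -m crank '[[174,0,0,-2,0,0,0],[174,0,0,-2.5,0,0,0],[174,0,0,-2.5,0,0,0],[174,0,0,-2.5,0,0,0],[174,0,0,-2.5,0,0,0]]'; python3 -c "
from h import *
to([414.3,-279.5,250],1.15)"
```

```text
t: 8.62
tcp_pos: [459.1, 127.5, 313.8]
orientation: [3.135, -0.016, 1.734]
ft_force: [-0.4, -0.9, -0.5]
finger_gap: 30.3
 t 8.62 pos [459.1 127.5 313.8] rpy [ 3.135 -0.016  1.734] F [-0.4 -0.9 -0.5] gap 30.3
  shift cm [-39.52 -11.08   5.68] rot [ 0.002 -0.017  0.584]
```

```bash
python3 -m crank '[[90,-3.6,-1,0.4,0,0,0],[90,-3.6,-1,0.4,0,0,0],[90,-3.6,-1,0.4,0,0,0],[90,-3.6,-1,0.4,0,0,0],[90,-3.6,-1,0.4,0,0,0],[90,-3.6,-1,0.4,0,0,0],[90,-3.6,-1,0.5,0,0,0],[90,-3.6,-1,0.5,0,0,0],[90,-3.6,-1,0.5,0,0,0],[90,-3.6,-1,0.5,0,0,0],[90,-3.5,-1,0.5,0,0,0],[90,0,0,0,0,0,0]]'; python3 -c "
from h import *
print(tri((182.5,281.6),(449.7,301.6)))
to([414.3,-279.5,200],1.734)
a,d=grab('top','2');b,d=grab('side','2')
cv2.imwrite('pics/c2.png',cv2.hconcat([cv2.resize(a[170:330,180:480],None,fx=1.6,fy=2,interpolation=2)[:320],cv2.resize(b[140:300,300:450],None,fx=2,fy=2,interpolation=2)]))
W=cloud('side',d);z=W[...,2]
for n in('top','side'):
    W=cloud(n,np.load(f'pics/{n}2.npy'));z=W[...,2]
    m=(z>228)&(z<246)&(W[...,1]<265)&(W[...,1]>30)&(W[...,0]>430)&(W[...,0]<600)
    if m.sum()>10: print(n,m.sum(),cv2.minAreaRect(W[m][:,:2].astype(np.float32)))
"
```

```text
t: 9.62
tcp_pos: [424.3, -303.7, 275.5]
orientation: [3.104, 0.003, 1.744]
ft_force: [-0.5, -0.3, -0.7]
finger_gap: 60.9
(array([ 413.0858234 , -279.59417296,  112.56832318]), np.float64(0.3513399704740965))
 t 9.62 pos [ 424.3 -303.7  275.5] rpy [3.104e+00 3.000e-03 1.744e+00] F [-0.5 -0.3 -0.7] gap 60.9
  shift cm [ 2.58 -0.85  7.52] rot [0.038 0.003 0.01 ]
top 696 ((504.2165222167969, 162.71371459960938), (16.332773208618164, 206.62986755371094), 7.772897720336914)
side 534 ((504.1850891113281, 160.9329833984375), (19.397537231445312, 210.8109588623047), 7.940695762634277)
```

View pics/c2.png

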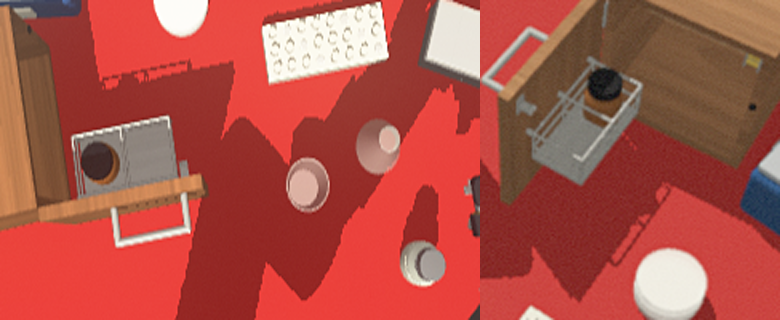

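```bash
python3 -m crank '[[90,1.3,-0.45,2.5,0.02,0,0],[90,1.3,-0.4,2.5,0.02,0,0],[90,0,0,3,0,0,0],[90,0,0,3,0,0,0],[90,0,0,1,0,0,0],[90,0,0,0,0,0,0]]'; python3 -c "
from h import *
to([414,-279.5,91],1.734)
a=.143;ex=np.array([np.cos(a),np.sin(a)]);ey=np.array([-np.sin(a),np.cos(a)])
for n in('top','side'):
    W=cloud(n,np.load(f'pics/{n}2.npy'));p=cv2.imread(f'pics/{n}2.png');S=cv2.cvtColor(p,cv2.COLOR_BGR2HSV)[...,1]
    z=W[...,2];L=(W[...,:2]-Hg);X=L@ex;Y=L@ey
    m=(z>60)&(z<142)&(X>-5)&(X<110)&(Y<-20)&(Y>-225)&(S<70)
    print(n,m.sum(),'floor z',np.percentile(z[m],[2,10,30,50,90,98]).round(0),'X',np.percentile(X[m],[1,99]).round(1),'Y',np.percentile(Y[m],[1,99]).round(1))
    k=m&(z>124);print('  rail X',np.percentile(X[k],[1,50,99]).round(1),'Y',np.percentile(Y[k],[1,50,99]).round(1),k.sum())
"
```

```text
t: 10.22
tcp_pos: [419.2, -270.9, 162.0]
orientation: [3.131, 0.013, 1.757]
ft_force: [-0.4, 0.3, -0.9]
finger_gap: 60.6
 t 10.22 pos [ 419.2 -270.9  162. ] rpy [3.131 0.013 1.757] F [-0.4  0.3 -0.9] gap 60.6
  shift cm [-0.65 -0.74  7.1 ] rot [0.011 0.013 0.023]
top 1490 floor z [ 74.  76.  79.  81. 133. 136.] X [ 8.8 85.4] Y [-187.9  -38.2]
  rail X [ 8.2 39.1 85.2] Y [-188.6 -113.3  -37.6] 304
side 1368 floor z [ 76.  78.  80.  83. 133. 137.] X [-0.9 85.7] Y [-189.6  -38.2]
  rail X [-0.5 34.9 85.5] Y [-190.1 -114.4  -36.1] 294
```

```bash
python3 -m crank '[[90,-0.7,-0.7,1,0.01,0.01,0.02],[90,0,0,1.5,0,0,0],[90,0,0,1,0,0,0],[90,0,0,0,0,0,0]]'; python3 -c "
from h import *
to([414,-279.5,91],1.734)"
```

```text
t: 10.55
tcp_pos: [416.6, -281.3, 132.0]
orientation: [3.136, 0.01, 1.738]
ft_force: [-0.9, -0.2, -0.0]
finger_gap: 61.0
 t 10.55 pos [ 416.6 -281.3  132. ] rpy [3.136 0.01  1.738] F [-0.9 -0.2 -0. ] gap 61.0
  shift cm [ 0.26 -0.25  4.09] rot [0.006 0.01  0.004]
```

```bash
python3 -m crank '[[90,0.2,-0.25,1.2,0,0.01,0],[90,0,0,1.2,0,0,0],[90,0,0,1.2,0,0,0],[90,0,0,0.3,0,0,0],[90,0,0,0,0,0,0]]'; python3 -c "
from h import *
to([414,-279.5,91],1.734)"
```

```text
t: 10.97
tcp_pos: [415.4, -282.5, 93.4]
orientation: [3.132, 0.004, 1.736]
ft_force: [-0.5, 0.4, 1.2]
finger_gap: 60.8
 t 10.97 pos [ 415.4 -282.5   93.4] rpy [3.132 0.004 1.736] F [-0.5  0.4  1.2] gap 60.8
  shift cm [ 0.32 -0.09  0.23] rot [0.01  0.004 0.002]
```

```bash
python3 -m crank '[[90,0.3,-0.1,0.2,0.01,0,0],[120,0,0,0,0,0,0],[135,0,0,0,0,0,0],[145,0,0,0,0,0,0],[160,0,0,0,0,0,0],[160,0,0,0,0,0,0],[160,0,0,0,0,0,0]]' 25; python3 -c "
from h import *
to([414,-279.5,91],1.734)"
```

```text
t: 11.55
tcp_pos: [414.3, -279.8, 92.4]
orientation: [-3.142, 0.006, 1.736]
ft_force: [0.2, 0.4, -1.1]
finger_gap: 39.7
 t 11.55 pos [ 414.3 -279.8   92.4] rpy [-3.142  0.006  1.736] F [ 0.2  0.4 -1.1] gap 39.7
  shift cm [ 0.04 -0.03  0.14] rot [-0.     0.006  0.002]
```

```bash
python3 -m crank '[[160,0,0,-1.5,0,0,0],[160,0,0,-3,0,0,0],[160,0,0,-3,0,0,0],[160,0,0,-3,0,0,0],[160,0,0,-3,0,0,0],[160,0,0,-3,0,0,0],[160,0,0,-1,0,0,0],[160,0,0,0,0,0,0]]' 25; python3 -c "
from h import *
to([615,60,265],1.714)"
```

```text
t: 12.22
tcp_pos: [411.7, -276.5, 267.8]
orientation: [-3.132, -0.006, 1.736]
ft_force: [0.0, -0.1, -2.2]
finger_gap: 39.7
 t 12.22 pos [ 411.7 -276.5  267.8] rpy [-3.132 -0.006  1.736] F [ 0.  -0.1 -2.2] gap 39.7
  shift cm [29.85 25.59  0.22] rot [-0.009 -0.006  0.022]
```

```bash
python3 -m crank '[[160,1.5,1.3,0,0,0,0],[160,2.6,2.25,0,0,0,0],[160,2.8,2.4,0,0,0,0],[160,2.8,2.4,0,0,0,0],[160,2.8,2.4,0,0,0,0],[160,2.8,2.4,0,0,0,0],[160,2.8,2.4,0,0,0,0],[160,2.8,2.4,0,0,0,0],[160,2.8,2.4,0,0,0,0],[160,2.6,2.2,0,0,0,0],[160,1.5,1.3,0,0,0,0],[160,0,0,0,0,0,0]]' 25; python3 -c "
from h import *
to([615,60,265],1.714)
to([562.1,145.8,265],1.714)"
```

```text
t: 13.22
tcp_pos: [603.0, 50.2, 233.3]
orientation: [-3.094, -0.019, 1.727]
ft_force: [-0.7, -0.6, -2.7]
finger_gap: 39.5
 t 13.22 pos [603.   50.2 233.3] rpy [-3.094 -0.019  1.727] F [-0.7 -0.6 -2.7] gap 39.5
  shift cm [ 0.84  1.19 -3.21] rot [-0.047 -0.018  0.013]
 t 13.22 pos [603.   50.2 233.3] rpy [-3.094 -0.019  1.727] F [-0.7 -0.6 -2.7] gap 39.5
  shift cm [10.13 -2.69 -2.85] rot [-0.047 -0.018  0.013]
```

```bash
python3 -m crank '[[160,0,0,-2.5,-0.02,-0.01,0.01],[160,1.5,-0.3,-0.5,-0.02,-0.01,0],[160,2.2,-0.6,0,0,0,0],[160,2.2,-0.6,0,0,0,0],[160,2.2,-0.6,0,0,0,0],[160,1.5,-0.4,0,0,0,0],[160,0.5,-0.1,0,0,0,0],[160,0,0,0,0,0,0]]' 25; python3 -c "
from h import *
to([562.1,145.8,172.5],1.714)"
```

```text
t: 13.88
tcp_pos: [556.3, 145.6, 241.9]
orientation: [-3.1, 0.004, 1.714]
ft_force: [0.4, -1.3, -1.9]
finger_gap: 39.2
 t 13.88 pos [556.3 145.6 241.9] rpy [-3.1    0.004  1.714] F [ 0.4 -1.3 -1.9] gap 39.2
  shift cm [-0.04  0.86  6.91] rot [-0.041  0.004  0.   ]
```

```bash
python3 -m crank '[[160,0,0.5,0,-0.03,0,0],[160,0,0.2,0,-0.01,0,0],[160,0,0,0,0,0,0]]' 25; python3 -c "
from h import *
to([562.1,145.8,172.5],1.714)
a,d=grab('top','3');b,d=grab('side','3')
cv2.imwrite('pics/c3.png',cv2.hconcat([cv2.resize(a[190:310,200:320],None,fx=3.3,fy=3.3,interpolation=2),cv2.resize(b[120:240,300:420],None,fx=3.3,fy=3.3,interpolation=2)]))"
```

```text
t: 14.13
tcp_pos: [562.8, 143.5, 237.7]
orientation: [-3.136, 0.006, 1.712]
ft_force: [0.3, -1.1, -1.8]
finger_gap: 39.5
 t 14.13 pos [562.8 143.5 237.7] rpy [-3.136  0.006  1.712] F [ 0.3 -1.1 -1.8] gap 39.5
  shift cm [ 0.27 -0.    6.52] rot [-0.006  0.006 -0.002]
```

View pics/c3.png

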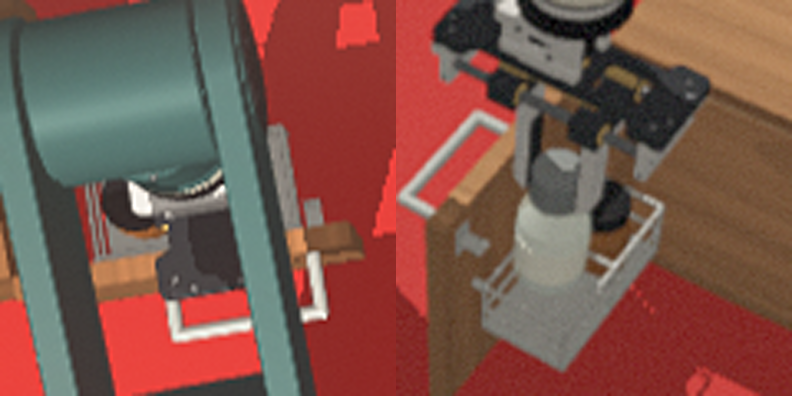

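```bash
python3 -m crank '[[160,0.3,0,0.2,0,0,0],[160,0,0,0.6,0,0,0],[160,0,0,0.6,0,0,0],[160,0,0,0,0,0,0]]' 25; python3 -c "
from h import *
to([562.1,145.8,172.5],1.714)"
```

```text
t: 14.57
tcp_pos: [563.1, 145.1, 222.5]
orientation: [-3.135, 0.006, 1.709]
ft_force: [-0.2, 0.0, -1.6]
finger_gap: 39.3
 t 14.57 pos [563.1 145.1 222.5] rpy [-3.135  0.006  1.709] F [-0.2  0.  -1.6] gap 39.3
  shift cm [ 0.11 -0.05  5.  ] rot [-0.007  0.006 -0.005]
```

```bash
python3 -m crank '[[160,0.15,-0.05,0.9,-0.005,0,0],[160,0.1,0,0.9,0,0,0],[160,0.1,0,0.9,0,0,0],[160,0,0,0.4,0,0,0],[160,0,0,0,0,0,0]]' 25; python3 -c "
from h import *
to([562.1,145.8,172.5],1.714)"
```

```text
t: 14.98
tcp_pos: [561.1, 148.6, 186.5]
orientation: [-3.137, 0.006, 1.71]
ft_force: [-0.3, -0.9, -3.0]
finger_gap: 39.3
 t 14.98 pos [561.1 148.6 186.5] rpy [-3.137  0.006  1.71 ] F [-0.3 -0.9 -3. ] gap 39.3
  shift cm [-0.28  0.06  1.4 ] rot [-0.004  0.006 -0.004]
```

```bash
python3 -m crank '[[160,-0.25,0.05,0.4,0,0,0],[160,0,0,0.4,0,0,0],[160,0,0,0.3,0,0,0],[160,0,0,0,0,0,0]]' 25; python3 -c "
from h import *
to([562.1,145.8,172.5],1.714)"
```

```text
t: 15.32
tcp_pos: [561.9, 145.9, 174.0]
orientation: [-3.137, 0.007, 1.71]
ft_force: [0.1, 0.8, -2.6]
finger_gap: 39.6
 t 15.32 pos [561.9 145.9 174. ] rpy [-3.137  0.007  1.71 ] F [ 0.1  0.8 -2.6] gap 39.6
  shift cm [-0.01  0.02  0.15] rot [-0.005  0.007 -0.004]
```

```bash
for i in 1; do python3 -m crank '[[160,0,0,0.15,0,0,0],[160,0,0,0,0,0,0]]' 25; done; python3 -m crank '[[160,0,0,0.15,0,0,0],[160,0,0,0,0,0,0]]' 25
```

```text
t: 15.48
tcp_pos: [562.2, 145.8, 172.8]
orientation: [-3.138, 0.006, 1.71]
ft_force: [-0.8, 0.9, -2.6]
finger_gap: 39.5
t: 15.65
tcp_pos: [563.0, 145.9, 172.9]
orientation: [-3.141, 0.006, 1.71]
ft_force: [-0.3, 0.5, -2.8]
finger_gap: 39.4
```

```bash
python3 -m crank '[[160,0,0,0.25,0,0,0]]' 25; python3 -m crank '[[160,0,0,0.3,0,0,0]]' 25;python3 -c "
from h import *
to([562.1,145.8,172.5],1.714)"
```

```text
t: 15.73
tcp_pos: [563.8, 146.1, 172.2]
orientation: [3.139, 0.006, 1.71]
ft_force: [-1.2, -0.1, 8.4]
finger_gap: 39.3
t: 15.82
tcp_pos: [565.1, 146.7, 172.1]
orientation: [3.134, 0.005, 1.71]
ft_force: [-1.7, 1.0, 9.5]
finger_gap: 39.5
 t 15.82 pos [565.1 146.7 172.1] rpy [3.134 0.005 1.71 ] F [-1.7  1.   9.5] gap 39.5
  shift cm [-0.05 -0.31 -0.04] rot [ 0.008  0.005 -0.004]
```

```bash
python3 -m crank '[[160,0,-0.1,0,0,0,0],[145,0,0,0,0,0,0],[135,0,0,0,0,0,0],[125,0,0,0,0,0,0],[118,0,0,0,0,0,0],[114,0,0,0,0,0,0]]' 25; python3 -m crank '[[114,0,0,-1,0,0,0],[114,0,0,-2,0,0,0],[114,0,0,-3,0,0,0],[114,0,0,-3,0,0,0],[114,0,0,-3,0,0,0],[114,0,0,0,0,0,0]]'; python3 -c "
from h import *
to([461,133,300],1.714)
a,d=grab('top','4');b,d=grab('side','4')
cv2.imwrite('pics/c4.png',cv2.hconcat([cv2.resize(a[190:310,200:320],None,fx=3.3,fy=3.3,interpolation=2),cv2.resize(b[120:240,300:420],None,fx=3.3,fy=3.3,interpolation=2)]))"
```

```text
t: 16.32
tcp_pos: [564.9, 146.7, 174.0]
orientation: [3.13, 0.005, 1.71]
ft_force: [0.1, -0.3, 0.3]
finger_gap: 51.3
t: 16.82
tcp_pos: [561.5, 146.7, 297.6]
orientation: [3.138, 0.006, 1.71]
ft_force: [0.8, -0.4, 0.9]
finger_gap: 52.3
 t 16.82 pos [561.5 146.7 297.6] rpy [3.138 0.006 1.71 ] F [ 0.8 -0.4  0.9] gap 52.3
  shift cm [  0.04 -10.15  -0.27] rot [ 0.003  0.006 -0.004]
```

View pics/c4.png

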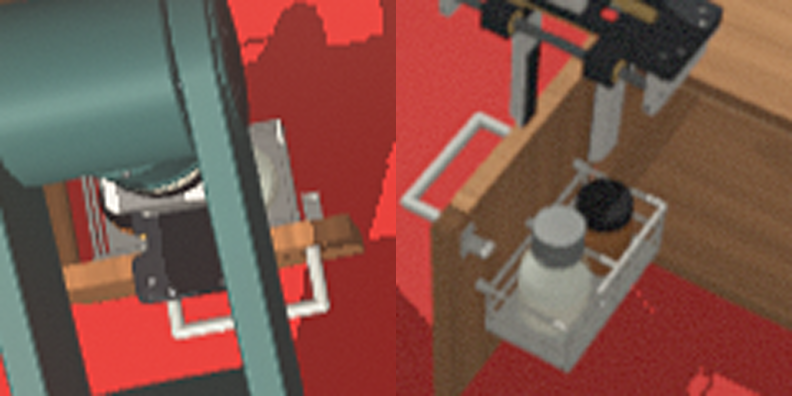

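```bash
python3 -m crank '[[174,0,-2.5,-0.3,0,0,0],[174,0,-2.5,0,0,0,0],[174,0,-2.5,0,0,0,0],[174,0,-2.3,0,0,0,0.02],[174,0,-0.4,0,0,0,0],[174,0,0,0,0,0,0]]'; python3 -c "
from h import *
to([460.8,133.3,190],1.73)"
```

```text
t: 17.42
tcp_pos: [453.3, 131.2, 283.7]
orientation: [-3.117, 0.007, 1.689]
ft_force: [0.6, -0.5, -0.5]
finger_gap: 30.2
 t 17.42 pos [453.3 131.2 283.7] rpy [-3.117  0.007  1.689] F [ 0.6 -0.5 -0.5] gap 30.2
  shift cm [0.19 1.   9.35] rot [-0.025  0.007 -0.041]
```

```bash
python3 -m crank '[[174,0.2,0.8,1,-0.025,0.007,-0.04],[174,0,0,2,0,0,0],[174,0,0,1.5,0,0,0],[174,0,0,0,0,0,0]]'; python3 -c "
from h import *
to([460.8,133.3,190],1.73)"
```

```text
t: 17.75
tcp_pos: [463.4, 134.3, 234.2]
orientation: [3.141, -0.001, 1.732]
ft_force: [0.3, -0.2, -0.7]
finger_gap: 29.8
 t 17.75 pos [463.4 134.3 234.2] rpy [ 3.141e+00 -1.000e-03  1.732e+00] F [ 0.3 -0.2 -0.7] gap 29.8
  shift cm [-0.05 -0.28  4.42] rot [ 0.    -0.001  0.002]
```

```bash
python3 -m crank '[[174,-0.05,-0.25,0.8,0,0,0],[174,0,0,1.2,0,0,0],[174,0,0,1.2,0,0,0],[174,0,0,1.0,0,0,0],[174,0,0,0,0,0,0]]'; python3 -c "
from h import *
to([460.8,133.3,190],1.73)"
```

```text
t: 18.17
tcp_pos: [463.4, 133.4, 186.9]
orientation: [-3.138, -0.001, 1.732]
ft_force: [-0.1, -0.5, 0.1]
finger_gap: 29.5
 t 18.17 pos [463.4 133.4 186.9] rpy [-3.138e+00 -1.000e-03  1.732e+00] F [-0.1 -0.5  0.1] gap 29.5
  shift cm [ 0.03 -0.26 -0.31] rot [-0.004 -0.001  0.002]
```

```bash
python3 -m crank '[[185,0,-0.25,-0.3,0,0,0],[200,0,0,0,0,0,0],[215,0,0,0,0,0,0],[230,0,0,0,0,0,0],[245,0,0,0,0,0,0],[255,0,0,0,0,0,0],[255,0,0,0,0,0,0]]' 40; python3 -c "
from h import *
door()"
```

```text
t: 18.75
tcp_pos: [461.5, 133.2, 190.7]
orientation: [-3.139, -0.001, 1.732]
ft_force: [0.5, -0.1, -2.5]
finger_gap: 8.7
theta 1.581 radius 157.8 of 158.2
 t 18.75 pos [461.5 133.2 190.7] rpy [-3.139e+00 -1.000e-03  1.732e+00] F [ 0.5 -0.1 -2.5] gap 8.7
  shift cm [ 0.   -0.   -0.03] rot [-0.003 -0.001  0.008]
```

```bash
python3 -m crank '[[255,-0.1,0.3,0,0,0,-0.02],[255,-0.2,0.55,0,0,0,-0.035],[255,-0.26,0.75,0,0,0,-0.05],[255,-0.3,0.85,0,0,0,-0.055],[255,-0.3,0.85,0,0,0,-0.055],[255,-0.3,0.85,0,0,0,-0.055],[255,-0.3,0.85,0,0,0,-0.055],[255,-0.3,0.85,0,0,0,-0.055],[255,-0.3,0.85,0,0,0,-0.055],[255,-0.3,0.85,0,0,0,-0.055]]' 40; python3 -c "
from h import *
door()"
```

```text
t: 19.58
tcp_pos: [542.8, 137.5, 190.8]
orientation: [-3.138, -0.005, 2.253]
ft_force: [-0.5, 0.6, -0.7]
finger_gap: 8.6
theta 1.059 radius 157.7 of 158.2
 t 19.58 pos [542.8 137.5 190.8] rpy [-3.138 -0.005  2.253] F [-0.5  0.6 -0.7] gap 8.6
  shift cm [ 0.   -0.   -0.02] rot [-0.004 -0.005  0.007]
```

```bash
python3 -m crank '[[255,-0.3,0.85,0,0,0,-0.055],[255,-0.3,0.85,0,0,0,-0.055],[255,-0.3,0.85,0,0,0,-0.055],[255,-0.3,0.85,0,0,0,-0.055],[255,-0.3,0.85,0,0,0,-0.055],[255,-0.3,0.85,0,0,0,-0.055],[255,-0.3,0.85,0,0,0,-0.055],[255,-0.3,0.85,0,0,0,-0.055],[255,-0.3,0.85,0,0,0,-0.055]]' 40; python3 -c "
from h import *
door()"
```

```text
t: 20.33
tcp_pos: [613.0, 183.6, 190.8]
orientation: [-3.14, -0.013, 2.783]
ft_force: [-1.7, 0.1, -0.0]
finger_gap: 8.8
theta 0.52 radius 157.9 of 158.2
 t 20.33 pos [613.  183.6 190.8] rpy [-3.14  -0.013  2.783] F [-1.7  0.1 -0. ] gap 8.8
  shift cm [ 0.   -0.   -0.02] rot [-0.002 -0.013 -0.003]
```

```bash
python3 -m crank '[[255,-0.3,0.85,0,0,0.01,-0.055],[255,-0.3,0.85,0,0,0,-0.055],[255,-0.3,0.85,0,0,0,-0.055],[255,-0.3,0.85,0,0,0,-0.055],[255,-0.25,0.75,0,0,0,-0.05],[255,-0.2,0.55,0,0,0,-0.035],[255,-0.1,0.3,0,0,0,-0.02],[255,0,0,0,0,0,0]]' 40; python3 -c "
from h import *
door()"
```

```text
t: 21.0
tcp_pos: [642.2, 232.4, 190.8]
orientation: [3.136, -0.028, 3.136]
ft_force: [-1.6, -0.2, 0.1]
finger_gap: 8.8
theta 0.158 radius 158.0 of 158.2
 t 21.0 pos [642.2 232.4 190.8] rpy [ 3.136 -0.028  3.136] F [-1.6 -0.2  0.1] gap 8.8
  shift cm [ 0.    0.   -0.02] rot [ 0.006 -0.028 -0.011]
```

```bash
python3 -m crank '[[255,-0.15,0.4,0,0,0.01,-0.025],[255,-0.15,0.4,0,0,0,-0.027],[255,-0.12,0.35,0,0,0,-0.025],[255,-0.07,0.2,0,0,0,-0.015],[255,0,0,0,0,0,0]]' 40
cat >> h.py <<'E'
def gap():
    s=ctrl.state();n=np.array([.163,-.987]);t=np.array([.987,.163])
    print("t",round(s['t'],2),"out of home mm",((s['tcp_pos'][:2]-[649.3,256.3])@n).round(2),"along",((s['tcp_pos'][:2]-[649.3,256.3])@t).round(2),"Fn(out)",(s['ft_force'][:2]@n).round(1),"Ft",(s['ft_force'][:2]@t).round(1),"rpy",s['orientation'].round(3))
E
python3 -c "
from h import *
door();gap()"
```

```text
t: 21.42
tcp_pos: [646.7, 246.6, 190.9]
orientation: [3.132, -0.039, -3.047]
ft_force: [-2.1, -0.1, -0.4]
finger_gap: 8.4
theta 0.064 radius 157.9 of 158.2
 t 21.42 pos [646.7 246.6 190.9] rpy [ 3.132 -0.039 -3.047] F [-2.1 -0.1 -0.4] gap 8.4
  shift cm [ 0.    0.   -0.01] rot [ 0.009 -0.039 -0.005]
t 21.42 out of home mm 9.17 along -4.2 Fn(out) -0.3 Ft -2.1 rpy [ 3.132 -0.039 -3.047]
```

```bash
for k in 1; do python3 -m crank '[[255,-0.1,0.25,0,0,-0.02,-0.017],[255,-0.05,0.15,0,0,-0.01,-0.01]]' 40 >/dev/null; python3 -c "
from h import *
gap()"; done; python3 -m crank '[[255,-0.05,0.15,0,0,0,-0.01]]' 40 >/dev/null; python3 -c "
from h import *
gap()"
```

```text
t 21.58 out of home mm 5.31 along -1.97 Fn(out) -0.2 Ft 0.6 rpy [ 3.132 -0.007 -3.018]
t 21.67 out of home mm 3.95 along -1.35 Fn(out) 1.1 Ft -0.0 rpy [ 3.132 -0.005 -3.008]
```

```bash
g(){ python3 -c "
from h import *
gap()"; }; python3 -m crank '[[255,0,0.4,0,0,0,0]]' 40 >/dev/null; g; python3 -m crank '[[255,0,0.5,0,0,0,0]]' 40 >/dev/null; g
```

```text
t 21.75 out of home mm 3.66 along -1.25 Fn(out) 14.3 Ft -1.1 rpy [ 3.14  -0.005 -3.01 ]
t 21.83 out of home mm 3.81 along -1.23 Fn(out) 12.6 Ft -1.3 rpy [-3.134 -0.006 -3.014]
```

```bash
g(){ python3 -c "
from h import *
gap()"; }; python3 -m crank '[[255,0,0.65,0,-0.01,0,0]]' 40 >/dev/null; g
```

```text
t 21.92 out of home mm 3.78 along -1.22 Fn(out) 14.5 Ft -3.2 rpy [-3.132 -0.006 -3.02 ]
```

```bash
g(){ python3 -c "
from h import *
gap()"; }; python3 -m crank '[[255,0,0.8,0,-0.01,0,0.01]]' 40 >/dev/null; g
```

```text
t 22.0 out of home mm 3.76 along -1.22 Fn(out) 18.0 Ft -3.3 rpy [-3.128 -0.008 -3.036]
```

```bash
g(){ python3 -c "
from h import *
gap()"; }; python3 -m crank '[[255,0,0.95,0,-0.01,0,-0.03]]' 40 >/dev/null; g
```

```text
t 22.08 out of home mm 3.62 along -1.17 Fn(out) 20.0 Ft -3.5 rpy [-3.122 -0.01  -3.014]
```

```bash
g(){ python3 -c "
from h import *
gap()"; }; python3 -m crank '[[255,-0.05,1.1,0,-0.015,0,-0.02]]' 40 >/dev/null; g
```

```text
t 22.17 out of home mm 2.58 along -0.77 Fn(out) 16.7 Ft -2.5 rpy [-3.121 -0.013 -3.002]
```

```bash
g(){ python3 -c "
from h import *
gap()"; }; python3 -m crank '[[255,-0.05,0.8,0,-0.015,0,-0.02]]' 40 >/dev/null; g
```

```text
t 22.25 out of home mm -0.63 along 0.47 Fn(out) 7.1 Ft -0.7 rpy [-3.129 -0.012 -2.986]
```

```bash
g(){ python3 -c "
from h import *
gap()"; }; python3 -m crank '[[255,0,-0.1,0,0,0,0],[255,0,0,0,0,0,0]]' 40 >/dev/null; g; python3 -m crank '[[255,0,-0.3,0,0,0,0]]' 40 >/dev/null; g
```

```text
t 22.42 out of home mm 0.17 along 0.15 Fn(out) -0.2 Ft -0.8 rpy [-3.133 -0.013 -2.987]
t 22.5 out of home mm 0.29 along 0.13 Fn(out) -10.2 Ft -0.7 rpy [-3.138 -0.013 -2.984]
```

```bash
python3 -m crank '[[255,0,0,0,0,0,0],[240,0,0,0,0,0,0],[220,0,0,0,0,0,0],[200,0,0,0,0,0,0],[174,0,0,0,0,0,0],[174,0,0,0,0,0,0]]' 10; python3 -m crank '[[174,0,0,-1.5,0,0,0],[174,0,0,-2.5,0,0,0],[174,0,0,-3,0,0,0],[174,0,0,-3,0,0,0],[174,0,0,-3,0,0,0]]'; python3 -m crank '[[174,2,-3,0,0,0,0],[174,2,-3,0,0,0,0],[174,2,-3,0,0,0,0],[174,2,-3,0,0,0,0],[174,2,-3,0,0,0,0],[174,2,-3,0,0,0,0],[174,0,0,0,0,0,0]]'; python3 -c "
from h import *
a,d=grab('top','5');b,d=grab('side','5')
cv2.imwrite('pics/c5.png',cv2.hconcat([cv2.resize(a[80:330,80:480],None,fx=1,fy=1.4),cv2.resize(b[60:410,150:520],None,fx=1,fy=1)]))
for n in('top','side'):
  for k in(0,5):
    W=cloud(n,np.load(f'pics/{n}{k}.npy'));z=W[...,2];m=(z>228)&(z<248)&(W[...,1]<310)&(W[...,1]>200)&(W[...,0]>485)&(W[...,0]<735);R=cv2.minAreaRect(W[m][:,:2].astype(np.float32));print(n,k,m.sum(),cv2.boxPoints(R).round(0).tolist())
"
```

```text
t: 23.0
tcp_pos: [650.3, 256.3, 191.6]
orientation: [-3.136, -0.009, -2.983]
ft_force: [0.8, 0.8, 0.2]
finger_gap: 28.7
t: 23.42
tcp_pos: [648.9, 256.1, 314.1]
orientation: [-3.133, -0.029, -2.984]
ft_force: [0.7, -0.1, 0.1]
finger_gap: 30.1
t: 24.0
tcp_pos: [564.0, 55.9, 326.3]
orientation: [-3.132, -0.005, -2.978]
ft_force: [1.7, 0.1, 1.2]
finger_gap: 29.8
top 0 1031 [[492.0, 310.0], [492.0, 273.0], [724.0, 273.0], [724.0, 311.0]]
top 5 1029 [[492.0, 310.0], [493.0, 272.0], [725.0, 278.0], [724.0, 316.0]]
side 0 792 [[490.0, 308.0], [495.0, 270.0], [724.0, 300.0], [719.0, 339.0]]
side 5 787 [[493.0, 310.0], [493.0, 271.0], [723.0, 271.0], [723.0, 310.0]]
```

View pics/c5.png

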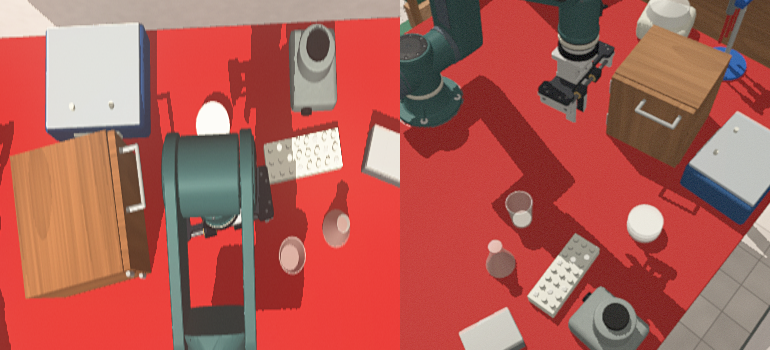

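The door is shut as it was at the start, the bystanders are in place, the bottle is gone from the bench, and the robot is clear. I'm handing in.

```bash
python3 -c "
from rig import ctrl
print(ctrl.close_job())"
```

```text
the job is handed in; nothing more can be done
None
```

The bottle is in the empty pocket of the door rack and the door is shut on its catch. I handed the job in at about 24 s of the 72 s allowed.

- **Opening:** I gripped the handle bar, pulled it through the catch and swung the door to about 1.58 rad.
- **Bottle:** I gripped it by the cap and lowered it until it touched the rack floor. Contact was felt at 172 mm, against 172.4 mm expected, with 8–10 N of contact force, and then I released it. A picture afterwards showed it upright, with the jar beside it.
- **Closing:** I swung the door back by the handle and pushed in small, rising steps. The rollers met at about 4 mm before home. The push peaked at about 20 N, then the snap came: the door went from 2.6 mm out to 0.6 mm past home, and the force fell to 7 N.

**Last checks:**
- With the push relaxed, the door stood 0.2 mm from its starting position, and it held against a 10 N pull.
- After release, the pictures showed the door shut, the things on the bench in place as far as they could be seen, and the gripper clear of everything. No check failed.
- I could not see the bottle and jar once the door was shut. That they still stand rests on the gentle closing swing and the picture taken before it.
- The first two pulls were too weak and only turned the gripper about 0.1 rad on the bar. A stronger pull opened the door.

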